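# Lay the breakfast tray and the tea tray

## Task

Make up the two wooden trays in the pantry: on the long tray with three recesses put the egg cup, the jam jar and the butter dish; on the short tray with two recesses put the sugar pot and the tea caddy. Stand each upright, flat on the floor of the recess that suits its shape and size, then let go. Leave the teapot, the mug and the glass bowl where they are.

Things in the scene. Friction and masses are not known exactly. Their poses are not given: they have to be found in the camera images.
- long_tray: Fixed wooden board 300 (y) x 110 (x) x 16 mm, brass end handles (15 mm high, 18 mm beyond each end). Origin: centre of underside, z up. Three cork-lined recesses on its line x = 0, floors 10 mm above the origin: small round, 62 diameter, y = -107 (egg cup); large round, 80, y = -22 (jam jar); rectangular, 78 (x) x 104 (y), y = +84 (butter dish). Yaw within 0.2 rad of the world's.
- short_tray: Fixed wooden board 200 (y) x 110 (x) x 16 mm, brass end handles as on the long tray. Origin: centre of underside, z up. Two cork-lined recesses on its line x = 0, floors 10 mm above the origin: round, 82 mm diameter, y = -47 mm (sugar pot); square, 72 x 72 mm, y = +46 mm (tea caddy). Yaw within 0.2 rad of the world's.
- egg_cup: Loose white china egg cup, 62 mm high: foot 42 mm diameter, thin stem, open cup of 49 to 50 mm outer diameter from 40 mm up to the rim. Origin: centre of its underside; z is its upright axis. About 90 g.
- jam_jar: Loose amber glass jam jar, 75 mm high: round body of 60 mm diameter from the foot up to 56 mm, steel lid of 56 mm diameter from 60 to 75 mm. Origin: centre of its underside; z is its upright axis. About 250 g.
- butter_dish: Loose covered butter dish of white china, one piece: base plate 58 mm (its x) by 84 mm (its y), 8 mm thick; cover 48 mm (x) by 74 mm (y) from 8 to 42 mm high; small knob on top up to 54 mm. Origin: centre of its underside; z up. Yaw at the start within 0.4 rad of the world axes (long side roughly along world y). About 280 g.
- sugar_pot: Loose round lidded sugar pot of white china, one piece: foot 54 mm diameter, body 62 mm diameter from 6 to 56 mm high, lid of 64 mm diameter from 56 to 60 mm, then domed, with a ball knob up to 83 mm. Origin: centre of its underside; z is its upright axis. About 220 g.
- tea_caddy: Loose square metal tea caddy, 52 by 52 mm (its x and y) and 64 mm high, with a round cap of 40 mm diameter up to 76 mm. Origin: centre of its underside; z up. Yaw at the start within 0.4 rad of the world axes. About 160 g.
- teapot: Bystander, not to be moved: loose white china teapot, 136 mm diameter, 125 mm high, with spout along its +x and handle along its -x, reaching 110 mm from the centre. Origin: centre of its underside. Stands at the left of the work.
- mug: Bystander, not to be moved: loose blue mug, 82 mm diameter, 92 mm high, handle on its +y side. Origin: centre of its underside. Stands at the right of the work.
- bowl: Bystander, not to be moved: loose glass bowl, 100 mm diameter, 45 mm high. Origin: centre of its underside. Stands beyond the trays.
Mind the look-alikes: they are no part of the job. What is shaped like the jam_jar but blue or turquoise is not meant. What is shaped like the sugar_pot but turquoise is not meant.

How it is judged (in metres and radians):
At the end, for the whole second after the job is handed in: Each thing at rest in its own recess of its own tray: centre within 12 mm of the recess centre along the tray's length and width, underside within 2 mm of the recess floor, upright within 0.05 rad. Teapot, mug and bowl within 30 mm of where they stood (x of egg_cup in the frame of long_tray between -0.012 and 0.012 m and y of egg_cup in the frame of long_tray between -0.119 and -0.095 m and z of egg_cup in the frame of long_tray between 0.008 and 0.012 m and angle between each of egg_cup, jam_jar, butter_dish, sugar_pot, tea_caddy's own z axis and vertical below 0.05 rad and linear speed of each of egg_cup, jam_jar, butter_dish, sugar_pot, tea_caddy below 0.02 m/s and angular speed of each of egg_cup, jam_jar, butter_dish, sugar_pot, tea_caddy below 0.2 rad/s and x of jam_jar in the frame of long_tray between -0.012 and 0.012 m and y of jam_jar in the frame of long_tray between -0.034 and -0.01 m and z of jam_jar in the frame of long_tray between 0.008 and 0.012 m and x of butter_dish in the frame of long_tray between -0.012 and 0.012 m and y of butter_dish in the frame of long_tray between 0.072 and 0.096 m and z of butter_dish in the frame of long_tray between 0.008 and 0.012 m and x of sugar_pot in the frame of short_tray between -0.012 and 0.012 m and y of sugar_pot in the frame of short_tray between -0.059 and -0.035 m and z of sugar_pot in the frame of short_tray between 0.008 and 0.012 m and x of tea_caddy in the frame of short_tray between -0.012 and 0.012 m and y of tea_caddy in the frame of short_tray between 0.034 and 0.058 m and z of tea_caddy in the frame of short_tray between 0.008 and 0.012 m and distance of each of teapot, mug, bowl from where it was at the start of the episode below 0.03 m); the robot touches nothing.
It fails at once if the teapot is pushed away or knocked over (distance of teapot from where it was at the start of the episode above 0.03 m or angle between teapot's own z axis and vertical above 0.4 rad).
It fails at once if the mug is pushed away or knocked over (distance of mug from where it was at the start of the episode above 0.03 m or angle between mug's own z axis and vertical above 0.4 rad).
It fails at once if the bowl is pushed away or knocked over (distance of bowl from where it was at the start of the episode above 0.03 m or angle between bowl's own z axis and vertical above 0.4 rad).
It also fails if it takes over 118 s, if anything falls off the work surface, if the arm or the gripper's body presses on something with over 40 N, if the wrist force passes 120 N, or if a joint passes its speed limit or range.

## Robot

A 7-joint arm with a two-finger parallel gripper is mounted at the origin on the work surface. World frame = base frame: x ahead of the robot, y to its left, z up, the work surface at z = 0. Lengths are in m, angles in degrees, forces in N, time in s.
With the tool pointing down it reaches from about 0.4 to 0.925 m from the base axis. Payload 5.6 kg.
Tool frame: the origin (TCP) lies on the centre line of the jaws, within the pads' length; the fingertips stand 14 mm ahead of it and the grasp point (between the pads) lies 5 mm behind it; z points along the fingers, y is the line along which they close (so a half turn about z gives the same grasp; the last joint's range is limited). The gripper opens to 85 mm and grips with 20 to 120 N. Pads are 22 mm wide; open, the fingers measure 114 mm over their backs; the gripper's body (76 mm by 85 mm) begins 54 mm behind the grasp point. The pads swing forward as they close: fully open they stand 13 mm farther back than shut.
Start: joints at [64.286, 26.786, -0.665, 91.828, 0.344, 61.387, -3.226], TCP at [0.257, -0.597, 0.245] pointing down, gripper open.
Joint ranges: [-144.91, 144.91], [-17.63, 115.5], [-89.93, 88.59], [15.96, 139.68], [-74.01, 254.01], [8.47, 105.57], [-167.45, 167.45]. Speed limits (degrees/s): [147.25, 147.25, 180, 180, 180, 180, 180].

## Interface

Orientations are given as [roll, pitch, yaw] about the fixed x, y, z axes, in that order (R = Rz(yaw) Ry(pitch) Rx(roll)).
In Python, from rig import bot gives the robot as it stands.
- The arm moves only by the shell command python3 -m inch 'ROWS' [OPENING] [FORCE]. ROWS is JSON, a list of rows, each a list of 4 numbers: the shift along the world's x, y, z in units of 100 cm (1.0 is 100 cm), then the turn about the world's z in units of 60 degrees (1.0 is 60 degrees). In form: [[dx, dy, dz, yaw], ...]. A call has 1 to 8 rows; each row is the pose to reach, as a shift and turn from the pose commanded when the call began; what a row does not reach only later rows make up. A row lasts 1/8 s, in which the tool goes at most 62.5 mm and 10.7 degrees, less where a joint would pass 70% of its speed; a pose out of reach is approached as far as the arm can. A call with a number of a shift or a turn outside -1 to 1 is refused whole. A call with a gripper value outside its range is refused whole. OPENING is the opening, from 0 (shut) to 1 (fully open), set as the call begins (- or left out, the last holds). The fingers move at their own pace and stop on an object; FORCE is the grip in N (left out, the last holds). Time passes only in rows, so rows that repeat a pose let the fingers close. It gives the time, the measured TCP pose, the force, the opening and the grip force at its end, in the units of the state.
- bot.get_state(): the state, without advancing time (a new reading comes with each control period).
- bot.snapshot(name): name is "scene" or "top" or "wrist"; returns the picture (400x640x3 uint8, red, green, blue); there is no depth.
- bot.camera_model(name): a dict with "fov_y" (degrees; the focal length in pixels is half the picture's height over the tangent of half this angle, whatever the lens; pixels are square), "cx", "cy" (the principal point, pixels), "extrinsics" (4x4, takes a point from world to camera coordinates); the wrist camera has in their place "mount" (4x4, takes a point from camera to tool coordinates, whose origin is the TCP and whose axes are the flange's). Camera axes: x right, y up, looking along -z (the intrinsics and any distortion apply to the point x, -y, -z); pixel columns grow to the right and rows downward; lengths in m; the calibration is good to about 2 mm. A picture is of the moment at which its call begins: read the wrist's pose just before it. camera_model takes no time and is no camera call.
- bot.finish_job(): hands the job in; it is judged then, once.
The state is a dict: "time_s": time; "joint_positions": joint angles; "dq": joint speeds; "joint_efforts": joint torques, N m; "eef_pos": TCP position; "eef_rot": TCP orientation; "ft_force": force on the tool from outside, world axes, zero at the start; "ft_torque": the same for the moment, N m; "finger_gap": finger opening in m; "gripper_force": force on a finger pad.
Only numpy, scipy, OpenCV 4.12 (cv2) and the standard library are available. Lean on these libraries where they do the work, as an engineer would, in place of code of your own. Each camera call takes 0.05 s, during which the arm holds its last target. There are 200 camera calls.

## Working session

There is one attempt and no reset: what is moved stays moved. The work goes in short steps, Python scripts to look and compute and a shell command to move; the robot and the scene stay as the last step left them, time stands still between calls to the robot, and variables do not carry over. Pictures are saved under pics/ and viewed, at most 14 in all, crops included, and the job is handed in when it is done.

```bash
mkdir -p pics; ls; python3 - <<'E'
from rig import bot
import cv2,numpy as np
np.set_printoptions(precision=4,suppress=True)
for n in ["scene","top"]:
    cv2.imwrite(f"pics/{n}0.png",bot.snapshot(n)[:,:,::-1])
for n in ["scene","top","wrist"]: print(n,bot.camera_model(n))
s=bot.get_state();print(s)
E
```

```text
pics
scene {'fov_y': 44.335000349918516, 'cx': 322.2971212487117, 'cy': 200.24491159803202, 'extrinsics': array([[ 0.6467,  0.7626, -0.0125, -0.3765],
       [-0.5555,  0.4822,  0.6775,  0.2958],
       [ 0.5227, -0.4312,  0.7354, -1.961 ],
       [ 0.    ,  0.    ,  0.    ,  1.    ]])}
top {'fov_y': 53.72415736793122, 'cx': 323.7709783334268, 'cy': 201.56677097911654, 'extrinsics': array([[ 0.0217, -0.9998, -0.0026, -0.0297],
       [ 0.9791,  0.0208,  0.2021, -0.5471],
       [-0.202 , -0.0069,  0.9794, -1.2673],
       [ 0.    ,  0.    ,  0.    ,  1.    ]])}
wrist {'fov_y': 61.56701143606224, 'cx': 317.8784328453998, 'cy': 203.60261641727342, 'mount': array([[-0.0007,  0.9479,  0.3186,  0.0804],
       [ 1.    ,  0.0005,  0.0007,  0.0004],
       [ 0.0005,  0.3186, -0.9479, -0.1294],
       [ 0.    ,  0.    ,  0.    ,  1.    ]])}
{'time_s': 0.1, 'joint_positions': array([64.2861, 26.833 , -0.6656, 91.8755,  0.3448, 61.3854, -3.2265]), 'dq': array([-0.0229, -0.0961, -0.1172, -0.2333,  0.0495,  0.0851, -0.0287]), 'joint_efforts': array([  0.0003, -53.3515,   0.0213, -25.1964,   0.0115,   0.0043,
         0.    ]), 'eef_pos': array([ 0.2563, -0.5968,  0.2444]), 'eef_rot': array([-179.9084,    0.0072,   23.2469]), 'ft_force': array([ 0.075 , -0.6178,  0.8783]), 'ft_torque': array([-0.0545, -0.0241, -0.0428]), 'gripper_force': 0.0, 'finger_gap': 0.08535278862993811}
```

View pics/top0.png

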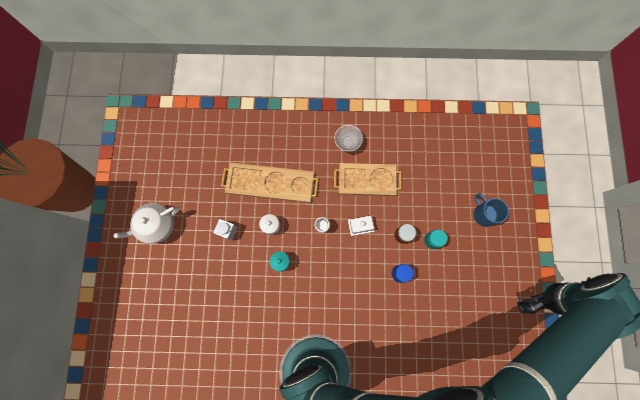

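View pics/scene0.png

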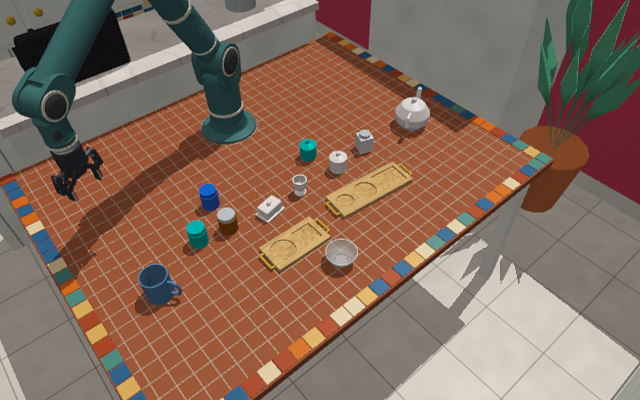

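```bash
cat > h.py <<'E'
from rig import bot
import numpy as np, cv2
from scipy.spatial.transform import Rotation as Ro
np.set_printoptions(precision=4,suppress=True)
def cam(name,st=None):
    """K, R, c : camera (opencv axes) to world"""
    m=bot.camera_model(name); f=200/np.tan(np.radians(m['fov_y']/2))
    if name=='wrist':
        T=np.eye(4);T[:3,:3]=Ro.from_euler('xyz',st['eef_rot'],degrees=True).as_matrix();T[:3,3]=st['eef_pos']
        C=T@m['mount']
    else: C=np.linalg.inv(m['extrinsics'])
    return f,m['cx'],m['cy'],C
def cast(c,px,z):
    f,cx,cy,C=c; px=np.atleast_2d(np.asarray(px,float))
    d=np.c_[(px[:,0]-cx)/f,-(px[:,1]-cy)/f,-np.ones(len(px))]@C[:3,:3].T
    o=C[:3,3]; return o+d*((z-o[2])/d[:,2])[:,None]
def proj(c,P):
    f,cx,cy,C=c; q=(np.atleast_2d(P)-C[:3,3])@C[:3,:3]
    return np.c_[cx+f*q[:,0]/-q[:,2],cy-f*q[:,1]/-q[:,2]]
def snap(n,file):
    st=bot.get_state(); im=bot.snapshot(n)[:,:,::-1].copy(); cv2.imwrite('pics/'+file,im); return im,cam(n,st),st
E
python3 - <<'E'
from h import *
c=cam('top')
for n,p,z in [('long',(270,182),.016),('short',(367,180),.016),('caddy',(225,229),.07),('sugar',(270,223),.06),('egg',(322,225),.06),('butter',(361,225),.04),('jam',(407,232),.075),('mug',(490,210),.09),('bowl',(349,138),.04),('tsugar',(280,260),.06),('tjar',(437,238),.075),('pot',(150,222),.1)]: print(n,cast(c,p,z)[0])
E
```

```text
long [0.6216 0.1715 0.016 ]
short [ 0.6359 -0.1669  0.016 ]
caddy [0.4463 0.3029 0.07  ]
sugar [0.4707 0.1581 0.06  ]
egg [ 0.4677 -0.0138  0.06  ]
butter [ 0.4734 -0.1442  0.04  ]
jam [ 0.4485 -0.2905  0.075 ]
mug [ 0.524 -0.558  0.09 ]
bowl [ 0.7804 -0.1013  0.04  ]
tsugar [0.3503 0.1197 0.06  ]
tjar [ 0.431  -0.3871  0.075 ]
pot [0.4598 0.5373 0.1   ]
```

```bash
python3 -m inch '[[0.04,0.05,0.03,0.15],[0.08,0.1,0.06,0.3],[0.12,0.15,0.09,0.45],[0.16,0.2,0.12,0.6],[0.2,0.25,0.15,0.75],[0.24,0.3,0.15,0.9],[0.27,0.35,0.15,1],[0.3,0.4,0.15,1]]' 1 40
```

```text
time_s: 1.1
eef_pos: [0.5408, -0.2221, 0.3946]
eef_rot: [180.0, 0.0, 83.3]
ft_force: [0.8, -0.4, -1.4]
finger_gap: 0.0854
gripper_force: 0.0
```

```bash
python3 -m inch '[[0,0,0,0.1],[0,0,0,0.1],[0,0,0,0.1]]' && python3 -c "
from h import *
snap('wrist','w1.png');" && python3 -m inch '[[0,0.06,0,0],[0,0.12,0,0],[0,0.18,0,0],[0,0.24,0,0],[0,0.3,0,0],[0,0.3,0,0],[0,0.3,0,0]]' && python3 -c "
from h import *
snap('wrist','w2.png');"
```

```text
time_s: 1.48
eef_pos: [0.5394, -0.2248, 0.3941]
eef_rot: [-180.0, 0.0, 89.0]
ft_force: [0.2, -0.3, -0.2]
finger_gap: 0.0854
gripper_force: 0.0
time_s: 2.4
eef_pos: [0.5401, 0.075, 0.3943]
eef_rot: [-180.0, 0.1, 89.1]
ft_force: [0.3, -0.2, -0.3]
finger_gap: 0.0851
gripper_force: 0.0
```

View pics/w1.png

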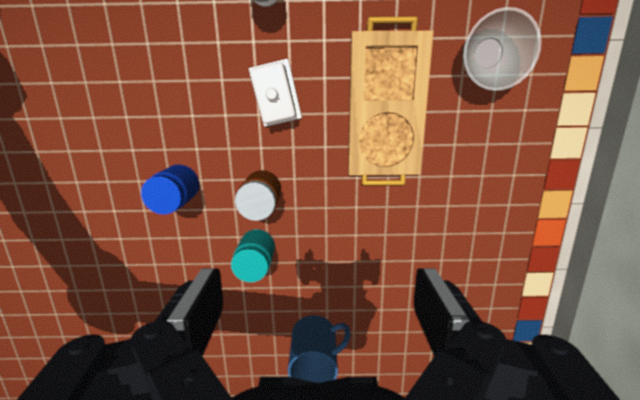

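View pics/w2.png

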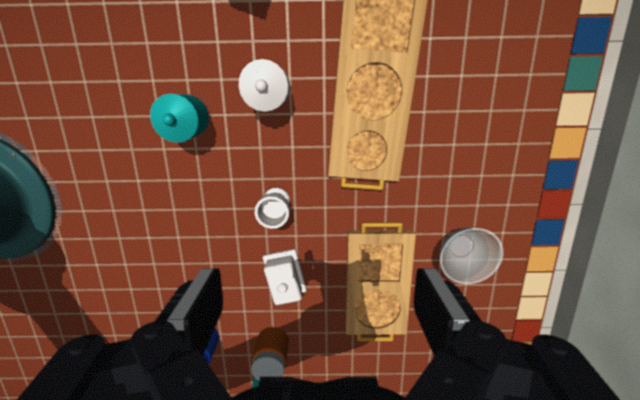

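```bash
python3 -m inch '[[0,0.06,0,0],[0,0.12,0,0],[0,0.17,0,0],[0,0.17,0,0],[0,0.17,0,0]]' && python3 -c "
from h import *
im,c,st=snap('wrist','w3.png'); print(st['eef_pos'],st['eef_rot'])"
```

```text
time_s: 3.08
eef_pos: [0.5409, 0.2441, 0.394]
eef_rot: [-180.0, 0.1, 89.1]
ft_force: [0.9, -0.6, 0.5]
finger_gap: 0.0858
gripper_force: 0.0
[0.5409 0.2441 0.394 ] [-179.9836    0.0814   89.0576]
```

View pics/w3.png

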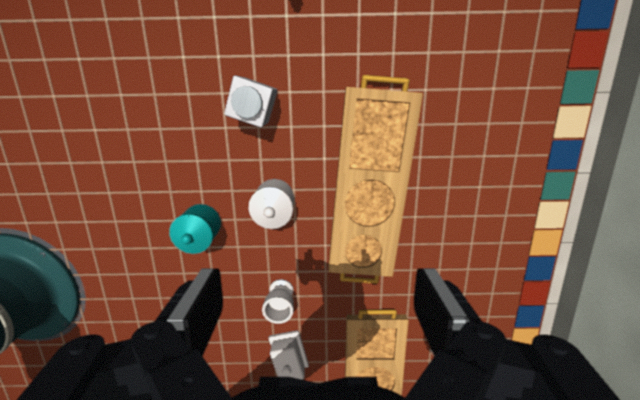

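```bash
cat > meas.py <<'E'
from h import *
V={}
for n,e in (('w1',[.5394,-.2248,.3941]),('w2',[.5401,.075,.3943]),('w3',[.5409,.2441,.394])):
    V[n]=(cv2.imread(f'pics/{n}.png'),cam('wrist',dict(eef_pos=np.array(e),eef_rot=np.array([180,.05,89.05]))))
def circ(v,p,z,R):
    im,c=V[v]; x,y=p; f,cx,cy,C=c
    r=f*R/(np.linalg.norm(cast(c,p,z)[0]-C[:3,3]))
    x0,y0=int(max(x-45,0)),int(max(y-45,0)); s=4
    g=cv2.resize(cv2.cvtColor(im[y0:y0+90,x0:x0+90],cv2.COLOR_BGR2GRAY),None,fx=s,fy=s,interpolation=cv2.INTER_CUBIC)
    h=cv2.HoughCircles(cv2.medianBlur(g,5),cv2.HOUGH_GRADIENT,1.5,8*s,param1=100,param2=12,minRadius=int(s*r*.93),maxRadius=int(s*r*1.12))
    if h is None: return print(v,p,'none')
    h=h[0]; h[:,:3]/=s; h[:,0]+=x0-.375; h[:,1]+=y0-.375
    for q in h[:3]:
        if np.hypot(q[0]-x,q[1]-y)<10: print(v,p,'px',q[:3],'exp r %.1f'%r,'->',cast(c,q[:2],z)[0][:2])
print('jam');circ('w1',(256,202),.075,.028)
print('egg');circ('w2',(272,210),.062,.025);circ('w3',(278,308),.062,.025)
print('sugar');circ('w2',(264,86),.058,.032);circ('w3',(270,208),.058,.032)
for v,p in(('w2',(261,86)),('w3',(269,212))): print(' knob',cast(V[v][1],p,.08)[0][:2])
print('caddy');circ('w3',(246,103),.076,.020)
print('butter knob',cast(V['w1'][1],(271,94),.053)[0][:2])
print('recesses');
for v,p,R in (('w1',(386,139),.041),('w2',(375,91),.04),('w2',(366,150),.031),('w3',(370,202),.04)): circ(v,p,.016,R)
for v in V:
    im,c=V[v]; hsv=cv2.cvtColor(im,cv2.COLOR_BGR2HSV)
    m=cv2.inRange(hsv,(14,60,60),(30,190,255)); m=cv2.morphologyEx(m,cv2.MORPH_OPEN,np.ones((9,9)))
    for k in cv2.findContours(m,0,2)[0]:
        if cv2.contourArea(k)<4000 or k[:,0,0].min()>450: continue
        P=cast(c,k[:,0],.016)[:,:2]*1000
        (a,b,ang)=cv2.minAreaRect(P.astype(np.float32)); print(v,'tray',np.array(a),np.array(b),ang)
    w=cv2.inRange(hsv,(0,0,75),(180,70,255))
    for k in cv2.findContours(w,0,2)[0]:
        if 600<cv2.contourArea(k)<8000 and k[:,0,0].max()<330: print(v,'white',cv2.boundingRect(k),cv2.approxPolyDP(k,4,True)[:,0].tolist())
E
python3 meas.py
```

```text
jam
w1 (256, 202) px [254.6875 201.4375  18.6375] exp r 19.6 -> [ 0.4479 -0.2898]
egg
w2 (272, 210) px [272.1875 212.4375  16.0125] exp r 17.0 -> [ 0.4702 -0.0116]
w2 (272, 210) px [277.8125 203.4375  16.875 ] exp r 17.0 -> [0.4792 0.0021]
w3 (278, 308) px [278.9375 309.3125  13.875 ] exp r 14.7 -> [ 0.4718 -0.0097]
sugar
w2 (264, 86) px [263.4375  86.5625  24.45  ] exp r 22.8 -> [0.4687 0.1624]
w3 (270, 208) px [269.4375 210.8125  23.7875] exp r 21.6 -> [0.4665 0.1587]
 knob [0.4691 0.1629]
 knob [0.4693 0.1648]
caddy
w3 (246, 103) px [245.8125 101.3125  16.0125] exp r 14.7 -> [0.4486 0.3139]
w3 (246, 103) px [251.0625 107.6875  15.1875] exp r 14.7 -> [0.4547 0.306 ]
butter knob [ 0.4767 -0.1468]
recesses
w1 (386, 139) px [387.6875 136.9375  25.7375] exp r 26.4 -> [ 0.6424 -0.211 ]
w2 (375, 91) px [374.4375  90.0625  28.1875] exp r 26.1 -> [0.6209 0.1556]
w2 (366, 150) px [366.1875 151.3125  22.025 ] exp r 20.0 -> [0.6116 0.0678]
w3 (370, 202) px [369.0625 198.4375  27.5375] exp r 24.8 -> [0.6191 0.1619]
w3 (370, 202) px [361.1875 205.1875  27.125 ] exp r 24.8 -> [0.6069 0.1508]
w1 
[... 834 characters left out ...]
 59], [239, 76], [240, 94], [254, 109], [272, 110], [289, 93], [290, 78], [272, 61]]
w3 tray [621.7251 176.1655] [302.9007 111.8182] 84.66974639892578
w3 white (269, 331, 40, 48) [[269, 336], [277, 375], [303, 378], [293, 344], [296, 340], [303, 365], [308, 366], [299, 332]]
w3 white (262, 279, 32, 45) [[282, 279], [270, 285], [262, 307], [265, 318], [274, 323], [288, 320], [293, 311], [292, 286]]
w3 white (167, 268, 45, 62) [[211, 268], [198, 273], [167, 319], [177, 329], [183, 329], [182, 318]]
w3 white (248, 179, 46, 50) [[281, 180], [263, 182], [249, 201], [252, 219], [265, 228], [278, 228], [291, 217], [292, 190]]
w3 white (224, 75, 53, 53) [[233, 76], [224, 114], [261, 127], [276, 90]]
```

```bash
python3 - <<'E' | tail -12
from meas import *
c=V['w3'][1]; P=cast(c,[(233,76),(224,114),(261,127)],.064)[:,:2]
print('caddy',P,(P[0]+P[2])/2, [np.degrees(np.arctan2(*d[::-1])) for d in np.diff(P,axis=0)],np.linalg.norm(np.diff(P,axis=0),axis=1))
c=V['w1'][1]; Q=cast(c,[(288,59),(301,117)],.008)[:,:2]; d=Q[0]-Q[1]; L=np.linalg.norm(d)
n=np.array([-d[1],d[0]])/L
print('butter',Q,L,np.degrees(np.arctan2(d[1],d[0]))-90,'centre',Q.mean(0)+n*.029)
E
```

```text
w2 white (238, 59, 53, 53) [[254, 59], [239, 76], [240, 94], [254, 109], [272, 110], [289, 93], [290, 78], [272, 61]]
w3 tray [621.7251 176.1655] [302.9007 111.8182] 84.66974639892578
w3 white (269, 331, 40, 48) [[269, 336], [277, 375], [303, 378], [293, 344], [296, 340], [303, 365], [308, 366], [299, 332]]
w3 white (262, 279, 32, 45) [[282, 279], [270, 285], [262, 307], [265, 318], [274, 323], [288, 320], [293, 311], [292, 286]]
w3 white (167, 268, 45, 62) [[211, 268], [198, 273], [167, 319], [177, 329], [183, 329], [182, 318]]
w3 white (248, 179, 46, 50) [[281, 180], [263, 182], [249, 201], [252, 219], [265, 228], [278, 228], [291, 217], [292, 190]]
w3 white (224, 75, 53, 53) [[233, 76], [224, 114], [261, 127], [276, 90]]
caddy [[0.4324 0.3449]
 [0.4159 0.2981]
 [0.4637 0.2804]] [0.4481 0.3126] [np.float64(-109.44942585192199), np.float64(-20.313387990100296)] [0.0497 0.051 ]
butter [[ 0.4977 -0.1005]
 [ 0.5134 -0.1804]] 0.08149397643416116 11.136161788446444 centre [ 0.4771 -0.146 ]
```

```bash
python3 -m inch '[[-0.03,0.02,-0.05,-0.16],[-0.06,0.045,-0.1,-0.32],[-0.093,0.068,-0.145,-0.32],[-0.093,0.068,-0.2,-0.32],[-0.093,0.068,-0.25,-0.32],[-0.093,0.068,-0.27,-0.32],[-0.093,0.068,-0.27,-0.32],[-0.093,0.068,-0.27,-0.32]]' && python3 -c "
from h import *
snap('wrist','w4.png')"
```

```text
time_s: 4.12
eef_pos: [0.4484, 0.3149, 0.1264]
eef_rot: [179.9, -0.1, 70.0]
ft_force: [-1.0, 1.1, -0.7]
finger_gap: 0.0852
gripper_force: 0.0
```

View pics/w4.png

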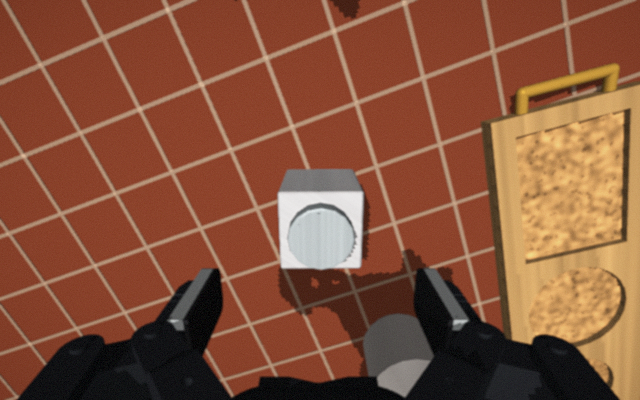

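```bash
python3 -c "
from h import *
s=dict(eef_pos=np.array([.4484,.3149,.1264]),eef_rot=np.array([179.9,-.1,70]));c=cam('wrist',s)
print(cast(c,(321,236),.076), cast(c,[(281,190),(361,268)],.064).mean(0))" ; python3 -m inch '[[0,0,-0.05,0],[0,0,-0.092,0],[0,0,-0.092,0],[0,0,-0.092,0]]'  && python3 -m inch '[[0,0,0,0],[0,0,0,0],[0,0,0,0],[0,0,0,0]]' 0 40
```

```text
[[0.4495 0.3149 0.076 ]] [0.4499 0.313  0.064 ]
time_s: 4.68
eef_pos: [0.4481, 0.3156, 0.0346]
eef_rot: [179.9, -0.2, 70.1]
ft_force: [-0.5, -0.6, 1.2]
finger_gap: 0.0854
gripper_force: 0.0
time_s: 5.18
eef_pos: [0.4481, 0.3149, 0.0341]
eef_rot: [179.9, -0.1, 70.0]
ft_force: [-0.2, -2.5, 6.5]
finger_gap: 0.0516
gripper_force: 42.4
```

```bash
python3 -m inch '[[0,0,0.05,0],[0,0,0.1,0],[0.02,-0.03,0.13,0.1],[0.05,-0.08,0.13,0.2],[0.08,-0.13,0.13,0.325],[0.11,-0.18,0.13,0.325],[0.14,-0.235,0.13,0.325],[0.165,-0.29,0.13,0.325]]' && python3 -m inch '[[0.015,-0.05,0,0],[0.0275,-0.1,0,0],[0.0275,-0.1465,0,0],[0.0275,-0.1465,-0.05,0],[0.0275,-0.1465,-0.07,0],[0.0275,-0.1465,-0.07,0],[0.0275,-0.1465,-0.07,0]]'
```

```text
time_s: 6.18
eef_pos: [0.6128, 0.0223, 0.1629]
eef_rot: [180.0, 0.0, 89.5]
ft_force: [0.6, 0.7, -1.1]
finger_gap: 0.0514
gripper_force: 42.8
time_s: 7.05
eef_pos: [0.6406, -0.1209, 0.094]
eef_rot: [179.9, -0.0, 89.6]
ft_force: [-0.0, 0.2, -1.0]
finger_gap: 0.0515
gripper_force: 42.7
```

```bash
python3 -m inch '[[0,0,-0.025,0],[0,0,-0.045,0],[0,0,-0.049,0],[0,0,-0.049,0],[0,0,-0.049,0]]' && python3 -m inch '[[0,0,0,0],[0,0,0,0],[0,0,0,0],[0,0,0.04,0],[0,0,0.09,0]]' 1
```

```text
time_s: 7.68
eef_pos: [0.64, -0.1218, 0.0442]
eef_rot: [179.9, -0.0, 89.6]
ft_force: [-1.2, 0.8, 1.4]
finger_gap: 0.0516
gripper_force: 43.1
time_s: 8.3
eef_pos: [0.6386, -0.1221, 0.1332]
eef_rot: [-179.8, -0.0, 89.6]
ft_force: [1.5, -0.6, 0.8]
finger_gap: 0.0852
gripper_force: 0.0
```

```bash
python3 -m inch '[[-0.05,-0.01,0.02,0.1],[-0.1,-0.02,0.02,0.195],[-0.15,-0.0245,0.02,0.195],[-0.163,-0.0245,0.02,0.195],[-0.163,-0.0245,0.0,0.195],[-0.163,-0.0245,0.0,0.195]]' && python3 -c "
from h import *
snap('wrist','w5.png')"
```

```text
time_s: 9.05
eef_pos: [0.4764, -0.1464, 0.1329]
eef_rot: [-179.9, -0.1, 101.3]
ft_force: [-0.7, 0.3, 0.5]
finger_gap: 0.0857
gripper_force: 0.0
```

View pics/w5.png

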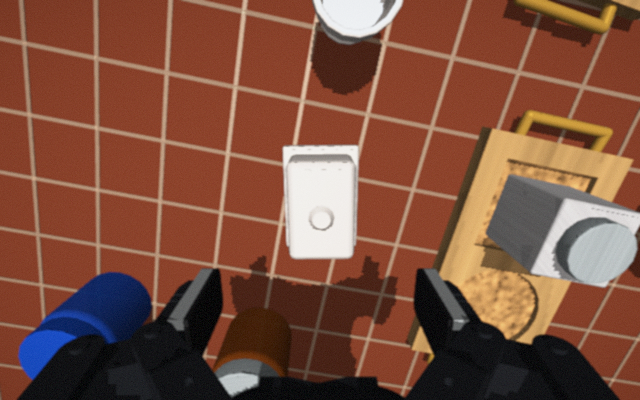

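```bash
python3 -c "
from h import *
s=dict(eef_pos=np.array([.4764,-.1464,.1329]),eef_rot=np.array([180,-.1,101.3]));c=cam('wrist',s)
print(cast(c,(320.5,218),.053)-s['eef_pos'])" ; python3 -m inch '[[0,0,-0.05,0],[0,0,-0.1,0],[0,0,-0.106,0],[0,0,-0.106,0]]'  && python3 -m inch '[[0,0,0,0],[0,0,0,0],[0,0,0,0],[0,0,0,0],[0,0,0.05,0],[0,0,0.08,0]]' 0 45
```

```text
[[ 0.0001  0.001  -0.0799]]
time_s: 9.6
eef_pos: [0.4777, -0.1462, 0.0284]
eef_rot: [179.9, 0.0, 101.3]
ft_force: [-0.1, 0.5, 0.0]
finger_gap: 0.0853
gripper_force: 0.0
time_s: 10.35
eef_pos: [0.4768, -0.1467, 0.1094]
eef_rot: [179.9, 0.0, 101.3]
ft_force: [-0.4, -0.2, -2.9]
finger_gap: 0.047
gripper_force: 49.6
```

```bash
python3 -m inch '[[0.0,0.03,0.04,0],[0.01,0.085,0.04,-0.07],[0.03,0.14,0.04,-0.14],[0.055,0.195,0.04,-0.2],[0.08,0.25,0.04,-0.277],[0.105,0.305,0.04,-0.277],[0.13,0.36,0.04,-0.277],[0.1525,0.406,0.03,-0.277]]' && python3 -m inch '[[0,0,-0.03,0],[0,0,-0.075,0],[0,0,-0.09,0],[0,0,-0.09,0],[0,0,-0.09,0]]'
```

```text
time_s: 11.35
eef_pos: [0.6297, 0.2619, 0.1383]
eef_rot: [179.9, -0.1, 84.7]
ft_force: [0.6, -0.6, -2.2]
finger_gap: 0.0476
gripper_force: 49.5
time_s: 11.98
eef_pos: [0.6301, 0.2599, 0.0495]
eef_rot: [179.9, -0.1, 84.6]
ft_force: [-0.2, -0.2, -3.4]
finger_gap: 0.0472
gripper_force: 49.4
```

```bash
python3 -m inch '[[0,0,-0.006,0],[0,0,-0.011,0],[0,0,-0.0115,0],[0,0,-0.0115,0]]' && python3 -m inch '[[0,0,0,0],[0,0,0,0],[0,0,0,0],[0,0,0.05,0],[0,0,0.1,0],[0,0,0.1,0]]' 1 && python3 -c "
from h import *
snap('wrist','w6.png')"
```

```text
time_s: 12.48
eef_pos: [0.6298, 0.2595, 0.0392]
eef_rot: [179.9, 0.0, 84.6]
ft_force: [-4.9, -3.3, 13.9]
finger_gap: 0.0471
gripper_force: 51.5
time_s: 13.22
eef_pos: [0.6314, 0.2611, 0.1408]
eef_rot: [179.6, -0.2, 84.6]
ft_force: [-0.3, -0.1, -0.6]
finger_gap: 0.0854
gripper_force: 0.0
```

View pics/w6.png

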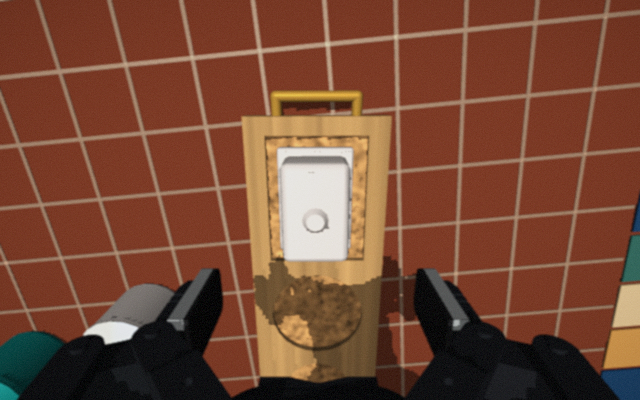

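```bash
python3 -m inch '[[-0.05,-0.03,0,0],[-0.1,-0.06,0,0.09],[-0.15,-0.09,0,0.09],[-0.161,-0.0965,0,0.09],[-0.161,-0.0965,-0.03,0.09],[-0.161,-0.0965,-0.08,0.09],[-0.161,-0.0965,-0.107,0.09],[-0.161,-0.0965,-0.107,0.09]]' && python3 -m inch '[[0,0,0,0],[0,0,0,0],[0,0,0,0],[0,0,0,0],[0,0,0.05,0],[0,0,0.1,0]]' 0 45
```

```text
time_s: 14.28
eef_pos: [0.4667, 0.1629, 0.0267]
eef_rot: [-179.7, 0.0, 90.1]
ft_force: [0.2, 0.6, 1.3]
finger_gap: 0.0853
gripper_force: 0.0
time_s: 15.02
eef_pos: [0.4667, 0.1622, 0.1294]
eef_rot: [-179.8, 0.1, 90.0]
ft_force: [0.6, -0.3, -2.6]
finger_gap: 0.0615
gripper_force: 50.9
```

```bash
python3 -m inch '[[0.02,-0.04,0.03,0],[0.045,-0.09,0.04,0],[0.07,-0.14,0.04,0],[0.095,-0.19,0.04,0],[0.12,-0.24,0.04,0],[0.145,-0.29,0.04,0],[0.165,-0.34,0.04,0],[0.173,-0.3765,0.04,0]]' && python3 -m inch '[[0,0,-0.05,0],[0,0,-0.1,0],[0,0,-0.12,0],[0,0,-0.12,0],[0,0,-0.12,0]]'
```

```text
time_s: 16.02
eef_pos: [0.6404, -0.2167, 0.1678]
eef_rot: [-179.9, 0.0, 89.9]
ft_force: [-0.0, 0.6, -2.6]
finger_gap: 0.0612
gripper_force: 50.8
time_s: 16.65
eef_pos: [0.6424, -0.2137, 0.0511]
eef_rot: [179.8, 0.0, 90.0]
ft_force: [-0.2, 0.2, -2.0]
finger_gap: 0.0615
gripper_force: 50.8
```

```bash
python3 -m inch '[[0,0,-0.006,0],[0,0,-0.01,0],[0,0,-0.01,0],[0,0,-0.01,0]]'
```

```text
time_s: 17.15
eef_pos: [0.6416, -0.2139, 0.0402]
eef_rot: [179.9, 0.1, 90.0]
ft_force: [-2.0, -0.0, 6.0]
finger_gap: 0.0619
gripper_force: 50.6
```

```bash
python3 -m inch '[[0,0,0,0],[0,0,0,0],[0,0,0,0],[0,0,0.05,0],[0,0,0.1,0],[-0.05,-0.02,0.1,0],[-0.1,-0.04,0.1,0],[-0.15,-0.06,0.1,0]]' 1 && python3 -m inch '[[-0.043,-0.016,0,0],[-0.043,-0.016,0,0],[-0.043,-0.016,-0.05,0],[-0.043,-0.016,-0.1,0],[-0.043,-0.016,-0.108,0],[-0.043,-0.016,-0.108,0]]' && python3 -m inch '[[0,0,0,0],[0,0,0,0],[0,0,0,0],[0,0,0,0],[0,0,0.05,0],[0,0,0.1,0]]' 0 45
```

```text
time_s: 18.15
eef_pos: [0.4894, -0.2742, 0.139]
eef_rot: [180.0, 0.0, 90.0]
ft_force: [0.5, 0.5, -0.5]
finger_gap: 0.0853
gripper_force: 0.0
time_s: 18.9
eef_pos: [0.4492, -0.289, 0.0314]
eef_rot: [180.0, -0.0, 90.1]
ft_force: [0.6, 0.6, 0.5]
finger_gap: 0.0857
gripper_force: 0.0
time_s: 19.65
eef_pos: [0.4477, -0.2895, 0.1326]
eef_rot: [-180.0, -0.0, 90.0]
ft_force: [1.3, -1.0, -3.5]
finger_gap: 0.0587
gripper_force: 50.9
```

```bash
python3 -m inch '[[0.01,0.05,0.03,0],[0.03,0.105,0.03,0],[0.05,0.16,0.03,0],[0.07,0.215,0.03,0],[0.09,0.27,0.03,0],[0.11,0.325,0.03,0],[0.13,0.38,0.03,0],[0.15,0.43,0.03,0]]' && python3 -m inch '[[0.022,0.014,0,0],[0.022,0.014,-0.05,0],[0.022,0.014,-0.1,0],[0.022,0.014,-0.11,0],[0.022,0.014,-0.11,0],[0.022,0.014,-0.11,0]]'
```

```text
time_s: 20.65
eef_pos: [0.5984, 0.1423, 0.1619]
eef_rot: [179.9, 0.0, 90.0]
ft_force: [1.5, -1.5, -2.7]
finger_gap: 0.0587
gripper_force: 50.9
time_s: 21.4
eef_pos: [0.6216, 0.155, 0.0536]
eef_rot: [179.8, -0.1, 90.0]
ft_force: [0.4, 0.1, -2.9]
finger_gap: 0.0585
gripper_force: 50.8
```

```bash
python3 -m inch '[[-0.001,0,-0.006,0],[-0.001,0,-0.01,0],[-0.001,0,-0.0105,0],[-0.001,0,-0.0105,0]]'
```

```text
time_s: 21.9
eef_pos: [0.6194, 0.1544, 0.0432]
eef_rot: [179.9, 0.1, 90.0]
ft_force: [-5.1, -1.7, 13.3]
finger_gap: 0.059
gripper_force: 52.4
```

```bash
python3 -m inch '[[0,0,0,0],[0,0,0,0],[0,0,0,0],[0,0,0.05,0],[0,0,0.1,0],[-0.04,-0.045,0.1,0],[-0.08,-0.09,0.1,0],[-0.12,-0.135,0.1,0]]' 1 && python3 -m inch '[[-0.03,-0.03,0,0],[-0.03,-0.03,0,0],[-0.03,-0.03,-0.03,0],[-0.03,-0.03,-0.03,0]]' && python3 -c "
from h import *
im,c,st=snap('wrist','w7.png');print(st['eef_pos'],proj(c,st['eef_pos']*[1,1,0]+[0,0,.062]))"
```

```text
time_s: 22.9
eef_pos: [0.4977, 0.0181, 0.1404]
eef_rot: [180.0, 0.0, 90.0]
ft_force: [0.8, -1.7, 0.3]
finger_gap: 0.0851
gripper_force: 0.0
time_s: 23.4
eef_pos: [0.4685, -0.0097, 0.1094]
eef_rot: [-179.8, -0.1, 90.1]
ft_force: [0.5, -0.5, 0.4]
finger_gap: 0.0854
gripper_force: 0.0
[ 0.4685 -0.0097  0.1094] [[320.3646 239.282 ]]
```

View pics/w7.png

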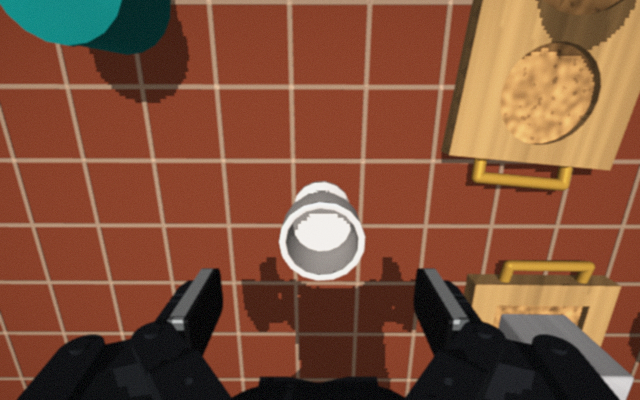

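```bash
python3 -m inch '[[0,0,-0.045,0],[0,0,-0.065,0],[0,0,-0.065,0],[0,0,-0.065,0]]' && python3 -m inch '[[0,0,0,0],[0,0,0,0],[0,0,0,0],[0,0,0,0],[0,0,0.05,0],[0,0,0.1,0]]' 0 30
```

```text
time_s: 23.95
eef_pos: [0.4701, -0.01, 0.0466]
eef_rot: [179.9, -0.0, 90.1]
ft_force: [0.0, 0.0, -0.4]
finger_gap: 0.0853
gripper_force: 0.0
time_s: 24.7
eef_pos: [0.4684, -0.0105, 0.1464]
eef_rot: [-179.9, -0.0, 90.0]
ft_force: [1.3, -0.1, -0.5]
finger_gap: 0.0479
gripper_force: 31.9
```

```bash
python3 -m inch '[[0.05,0.027,0,0],[0.1,0.054,0,0],[0.143,0.0795,0,0],[0.143,0.0795,0,0],[0.143,0.0795,-0.05,0],[0.143,0.0795,-0.076,0],[0.143,0.0795,-0.076,0],[0.143,0.0795,-0.076,0]]' && python3 -m inch '[[0,0,-0.008,0],[0,0,-0.0135,0],[0,0,-0.0145,0],[0,0,-0.0145,0]]'
```

```text
time_s: 25.7
eef_pos: [0.6124, 0.0688, 0.0707]
eef_rot: [179.9, -0.0, 90.0]
ft_force: [0.7, 0.2, -0.4]
finger_gap: 0.0478
gripper_force: 31.9
time_s: 26.2
eef_pos: [0.6125, 0.0688, 0.0564]
eef_rot: [179.9, 0.1, 90.0]
ft_force: [-1.6, -0.9, 8.4]
finger_gap: 0.048
gripper_force: 32.3
```

Contact; release, rise, and look at everything.

```bash
python3 -m inch '[[0,0,0,0],[0,0,0,0],[0,0,0,0],[0,0,0.05,0],[0,0,0.1,0],[-0.02,-0.02,0.16,0],[-0.04,-0.04,0.22,0],[-0.06,-0.08,0.26,0]]' 1 && python3 -m inch '[[-0.06,-0.06,0.02,0],[-0.12,-0.12,0.02,0],[-0.12,-0.17,0.02,0],[-0.12,-0.22,0.02,0],[-0.12,-0.22,0.02,0],[-0.12,-0.22,0.02,0]]' && python3 -c "
from h import *
im,c,s=snap('wrist','w8.png')
t,_,_=snap('top','t8.png');cv2.imwrite('pics/t8c.png',cv2.resize(t[110:290,90:530],None,fx=1.8,fy=1.8,interpolation=2))"
```

```text
time_s: 27.2
eef_pos: [0.5532, -0.0071, 0.3143]
eef_rot: [179.9, -0.0, 90.2]
ft_force: [1.4, -1.3, 0.5]
finger_gap: 0.0856
gripper_force: 0.0
time_s: 27.95
eef_pos: [0.4334, -0.2284, 0.3315]
eef_rot: [-180.0, -0.0, 90.0]
ft_force: [-0.6, 0.7, -0.2]
finger_gap: 0.0852
gripper_force: 0.0
```

View pics/w8.png

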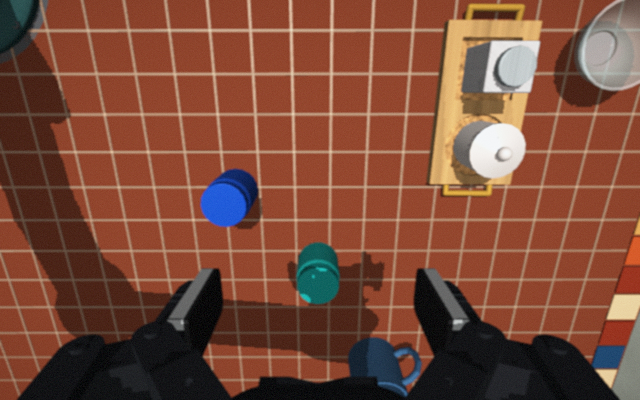

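View pics/t8c.png

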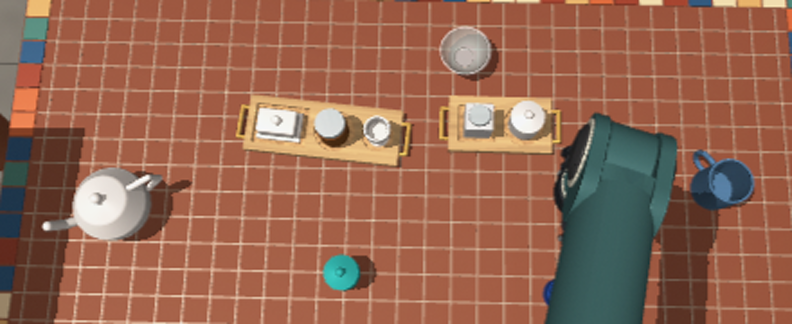

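```bash
python3 -c "
from h import *
w=cam('wrist',bot.get_state()); t=cam('top')
print('caddy',cast(w,(516,67),.086)[0],'want .6405 -.1215'); print('sugar',cast(w,(505,153),.091)[0],'want .640 -.214')
T=lambda x,y:(90+x/1.8,110+y/1.8)
print('egg',cast(t,T(377,129),.072)[0],'want .612 .069');print('jam',cast(t,T(331,124),.085)[0],'want .620 .154')
print('butter',cast(t,T(277,120),.06)[0],'want .6295 .260')
print(bot.get_state()['ft_force'])"; python3 -c "
from rig import bot
print(bot.finish_job())"
```

```text
caddy [ 0.6377 -0.121   0.086 ] want .6405 -.1215
sugar [ 0.6396 -0.2096  0.091 ] want .640 -.214
egg [0.6105 0.0648 0.072 ] want .612 .069
jam [0.6148 0.1489 0.085 ] want .620 .154
butter [0.6271 0.2543 0.06  ] want .6295 .260
[-0.1449 -0.0046 -0.1306]
the job is handed in; nothing more can be done
None
```

I placed all five things in their recesses and handed the job in at about 28 s; the last pictures put each within about 8 mm of its recess centre, and the teapot, mug, bowl and look-alikes were left alone (the hand-in returned no verdict).

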